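# Open the board tester and hold its spring jaw at the cursor

### The arm

A 6-joint arm with a two-finger parallel gripper is mounted at the origin on a cart in front of the work surface, level with it; the furniture and walls round the work are solid. World frame = base frame: x ahead of the robot, y to its left, z up, the work surface at z = 0. Lengths are in mm, angles in rad, forces in N, time in s.
With the tool pointing down it reaches from about 250 to 800 mm from the base axis. Payload 3.9 kg.
Tool frame: the origin (TCP) lies midway between the tips of the shut fingers; the grasp point (between the pads) lies 19 mm behind it (bot.hold_point_z is the distance from the TCP to the grasp point, in mm); z points along the fingers, y is the line along which they close (so a half turn about z gives the same grasp; the last joint's range is limited). The gripper opens to 85 mm and grips with 20 to 120 N. Pads are 22 mm wide; open, the fingers measure 114 mm over their backs; the gripper's body (76 mm by 85 mm) begins 54 mm behind the grasp point. The pads swing forward as they close: fully open they stand 13 mm farther back than shut.
Start: joints at [1.28, 0.26, -0.138, 1.173, 0, 1.571], TCP at [150.523, 502.949, 231.304] pointing down, gripper open.
Joint ranges: [-2.78, 2.78], [-0.83, 1.72], [-1.28, 1.37], [-1.9, 2.12], [-1.57, 1.48], [-3.14, 3.14]. Speed limits (rad/s): [2.57, 2.57, 3.14, 3.14, 3.14, 3.14].

### API

Orientations are given as a 3x3 rotation matrix whose columns are the frame's x, y, z axes.
In Python, from plant import bot gives the robot as it stands. The module is installed in compiled form; this text tells all that it offers.
- The arm moves only by the tool servo_tool, never from a script. Its argument "moves" is a list of rows, each a list of 7 numbers: the shift along the tool's x, y, z in a scale on which 1.0 is 1000 mm, then the turn, a rotation vector about the tool's x, y, z in a scale on which 1.0 is 180 degrees, then the opening, from 0 (shut) to 1 (fully open). A call has exactly 8 rows; each row is the pose to reach, as a shift and turn from the pose commanded when the call began, along the tool's axes at that moment; what a row does not reach only later rows make up. A row lasts 1/8 s, in which the tool goes at most 62.5 mm and 10.7 degrees, less where a joint would pass 70% of its speed; a pose out of reach is approached as far as the arm can. A shift or turn number past 1, either way, is cut back to 1. A call with a gripper value outside its range is refused whole. The fingers move at their own pace and stop on an object; the grip force is fixed at half the most. Time passes only in rows, so rows that repeat a pose let the fingers close, or fill a call up. It gives the time, the measured TCP pose, the force, the opening and the grip force at its end, in the units of the state.
- bot.state(): the state, without advancing time (a new reading comes with each control period).
- bot.grab_frame(name): name is "side" or "top" or "wrist"; returns a dict with "color" (384x512x3 uint8, red, green, blue), "vfov" (degrees; the focal length in pixels is half the picture's height over the tangent of half this angle, whatever the lens; pixels are square), "cx", "cy" (the principal point, pixels), "T" (4x4, takes a point from camera to world coordinates); the wrist camera has in their place "tool_from_camera" (4x4, takes a point from camera to tool coordinates, whose origin is the TCP and whose axes are the flange's). Camera axes: x right, y down, z forward; pixel columns grow to the right and rows downward; lengths in mm; the calibration is good to about 2 mm. A picture is of the moment at which its call begins: read the wrist's pose just before it. There is no depth.
- bot.job_done(): hands the job in; it is judged then, once.
The state is a dict: "clock": time; "joints": joint angles; "qvel": joint speeds; "effort": joint torques, N m; "position": TCP position; "tcp_rot": TCP orientation; "contact_force": force on the tool from outside, world axes, zero at the start; "torque": the same for the moment, N m; "finger_gap": opening from 0.0 (shut) to 1.0 (fully open); "finger_force": force on a finger pad.
Only numpy, scipy, OpenCV 4.12 (cv2) and the standard library are available. Lean on these libraries where they do the work, as an engineer would, in place of code of your own. Each camera call takes 0.05 s, during which the arm holds its last target. There are 200 camera calls.

### The job

Get the board tester ready for the next board: raise its screen lid by the bar at the front until it stands about 100 degrees open, leaning back just a little past upright, and let go of it there. Then pull the spring-loaded board jaw under it towards the front until its pointer is level with the cursor on the scale, and finish while holding it there, so that I can drop the board in. Leave the cursor as I set it, and do not disturb the boards and the tweezers beside the tester.

Things in the scene. Friction and masses are not known exactly. Their poses are not given: they have to be found in the camera images.
- tester: board tester: grey clamshell case 160 deep (x), 220 wide (y), 44 mm high, fixed to the bench; black deck on top, 46 mm above the bench. Origin: centre of its underside; x axis from its front (lid bar) to its rear hinge, z up. On the deck, from the rear: fixed jaw, probe pins, sliding jaw; the scale runs along the right edge (-y). Deck parts are at most 31 mm high, all under the closed lid
- lid (a joint): hinge of the lid, rad: 0 closed, 1.745 = 100 degrees open, stop at 2.3. It starts closed or up to 0.3 ajar. The hinge is stiff (0.65 N m) and the lid stays where it is left; raising it takes about 3 to 6 N at the bar. The lid is a shell 156 x 216 x 44 mm with a screen inside, about 0.45 kg
- lid_hinge (a point): centre of the lid's hinge axis, 86 mm behind the tester's centre and 46 mm above the bench; the axis runs along the tester's y
- lid_bar (a point): middle of the round steel bar at the lid's front edge, by which it is raised: 10 mm thick, 120 mm long along the tester's y, 30 mm out from the lid's edge (25 mm free gap behind the bar). With the lid closed it lies 194 mm in front of the hinge axis and 18 mm above it, and turns round it with the lid
- jaw (a joint): travel of the sliding jaw from its rest towards the front of the tester (its -x), m: 0 at rest, stop at 0.052. Two springs pull it back: about 4 N at 0, rising by 2 N per 10 mm
- jaw_grip (a point): middle of the top edge of the jaw's upright grip: an aluminium plate 12 mm thick (along the pull, tester's x), 44 mm wide (y); its top is 31 mm above the deck and it goes straight down to the deck (2 mm gap). Can be pinched from above across its 12 mm, with the lid open
- jaw_pointer (a point): point at the right-hand (-y) end of the jaw, 84 mm from the grip's middle
- cursor (a joint): position of the cursor along the scale, m, counted like the jaw's: pointer and cursor are level when both joints have the same value. Set somewhere from 0.018 to 0.042 and stiff (6 N)
- cursor_tip (a point): point of the cursor, a black clip 10 mm long with a brass screw on the scale at the right-hand edge of the deck; its tip, at the middle of its length, faces the path of the jaw's pointer
- board_a: green circuit board 55 x 85 x 15 mm lying loose on the bench to the left of the tester; origin at the centre of its underside
- board_b: blue circuit board 48 x 64 x 15 mm lying loose to the right of the tester; origin at the centre of its underside
- tweezers: steel tweezers 118 x 12 x 10 mm lying loose to the right of the tester; origin at the centre of their underside

How it is judged (in metres and radians):
On the way, in this order (a step that is already met when the one before it is completed fails the run):
1. the lid stands 100 degrees open (within 8 degrees) by itself, nothing touching it (value of joint lid between 1.605 and 1.885 rad and contact force between each of the fingers, the arm and lid below 0.2 N), for 0.3 s.
2. the jaw is pulled out until its pointer is level with the cursor (within 4 mm), held by the fingers (x of jaw_pointer in the frame of cursor_tip between -0.004 and 0.004 m and contact force between the fingers and jaw above 3 N), for 0.3 s.
At the end, for the whole second after the job is handed in: The robot still holds the jaw against its springs (more than 3 N between fingers and jaw), at rest, its pointer within 4 mm of level with the cursor, measured along the scale; the lid stands by itself 92 to 108 degrees open, not touched by the robot (all of step 1 and all of step 2 and velocity of joint jaw between -0.01 and 0.01 m/s); the arm keeps its last pose, push and grip.
It fails at once if the cursor is shifted by more than 3 mm (distance of cursor_tip from where it was at the start of the episode above 0.003 m).
It fails at once if a board or the tweezers beside the tester are moved by more than 15 mm (distance of any of board_a, board_b, tweezers from where it was at the start of the episode above 0.015 m).
It also fails if it takes over 48 s, if anything falls off the work surface, if the arm or the gripper's body presses on something with over 40 N, if the wrist force passes 120 N, or if a joint passes its speed limit or range.

## Working session

There is one attempt and no reset: what is moved stays moved. The work goes in short steps, Python scripts to look and compute and a tool call to move; the robot and the scene stay as the last step left them, time stands still between calls to the robot, and variables do not carry over. Pictures are saved under pics/ and viewed, at most 10 in all, crops included, and the job is handed in when it is done.

Besides the shell and the picture viewer there is one more tool, called as a command line: name --pt "numbers of a row" for each row, then --argument value for the rest. servo_tool: Moves the arm, as the interface text tells. Its arguments: {"type":"object","properties":{"moves":{"type":"array"}},"required":["moves"]}

```bash
mkdir -p pics
cat > h.py <<'E'
import numpy as np, cv2
from plant import bot
def K(f):
    h=f["color"].shape[0]; F=h/2/np.tan(np.radians(f["vfov"])/2); return F,f["cx"],f["cy"]
def ray(f,T,u,v):
    F,cx,cy=K(f); d=np.array([(u-cx)/F,(v-cy)/F,1]); return T[:3,3],T[:3,:3]@d
def onz(f,T,u,v,z):
    o,d=ray(f,T,u,v); return o+d*(z-o[2])/d[2]
def proj(f,T,p):
    F,cx,cy=K(f); q=T[:3,:3].T@(np.asarray(p,float)-T[:3,3]); return np.array([F*q[0]/q[2]+cx,F*q[1]/q[2]+cy])
def save(f,n): cv2.imwrite('pics/'+n+'.png',f["color"][:,:,::-1])
E
python3 - <<'E'
from h import *
import pickle
s=bot.state();print(s["clock"],s["position"],s["tcp_rot"],bot.hold_point_z)
ims=[]
for n in("side","top"):
    f=bot.grab_frame(n);pickle.dump(f,open(n+'.pkl','wb'));print(n,f["vfov"],f["cx"],f["cy"],np.round(f["T"],3).tolist());save(f,n+'0')
E
```

```text
0.0 [150.34577613 502.30712455 230.488157  ] [[-9.58000924e-01  2.86764603e-01 -5.40500174e-04]
 [ 2.86765112e-01  9.57999215e-01 -1.80951120e-03]
 [-1.10501642e-06 -1.88850999e-03 -9.99998217e-01]] 18.700000000000003
side 44.49152794367778 254.83964886548154 196.94397950368472 [[0.853, -0.192, 0.485, 121.558], [-0.521, -0.342, 0.782, -635.335], [0.016, -0.92, -0.392, 444.358], [0.0, 0.0, 0.0, 1.0]]
top 53.31065129878841 249.81833405743927 198.29041955719882 [[0.024, -0.987, 0.161, 392.834], [-0.999, -0.028, -0.025, 70.907], [0.03, -0.161, -0.987, 920.801], [0.0, 0.0, 0.0, 1.0]]
```

View pics/top0.png

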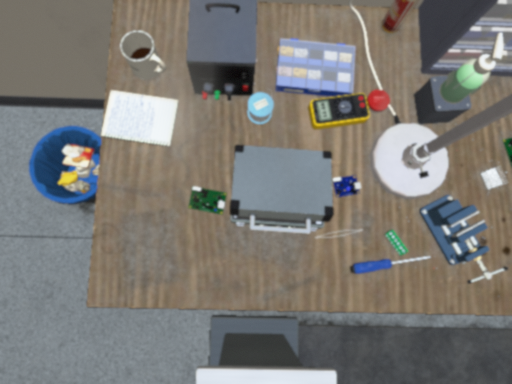

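View pics/side0.png

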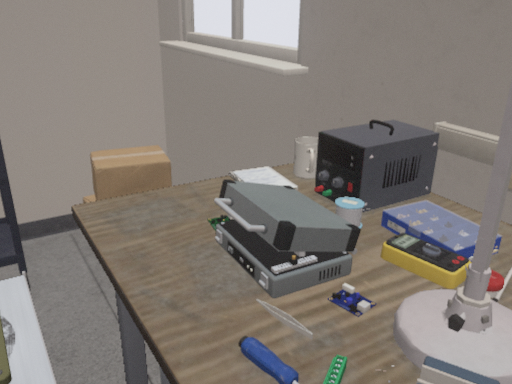

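The top view shows the tester at about (282,188) with the bar at (280,227). Board A is at (207,200), board B at (346,186) and the tweezers at (340,233). The side view shows the lid ajar. I'll enlarge both to measure.

Run:
```python
from h import *
import pickle
t=pickle.load(open('top.pkl','rb'));s=pickle.load(open('side.pkl','rb'))
for p in [(0,0,0),(400,0,0),(150,500,230)]: print(p,proj(t,t["T"],p),proj(s,s["T"],p))
a=cv2.resize(t["color"][135:245,180:380],(800,440),interpolation=cv2.INTER_CUBIC)
b=cv2.resize(s["color"][170:340,200:400],(706,600),interpolation=cv2.INTER_CUBIC)
cv2.imwrite('pics/tc.png',a[:,:,::-1]);cv2.imwrite('pics/sc.png',b[:,:,::-1])
```

```text
(0, 0, 0) [265.25526728 440.98057902] [-84.12532058 361.85362662]
(400, 0, 0) [268.1470813  258.18505673] [196.25635583 277.42165916]
(150, 500, 230) [-25.83365148 403.24899013] [-17.11261933 103.4337529 ]
```

View pics/tc.png

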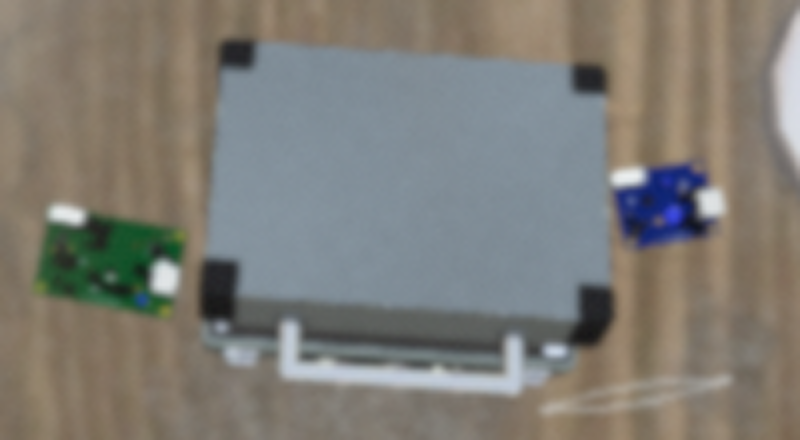

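View pics/sc.png

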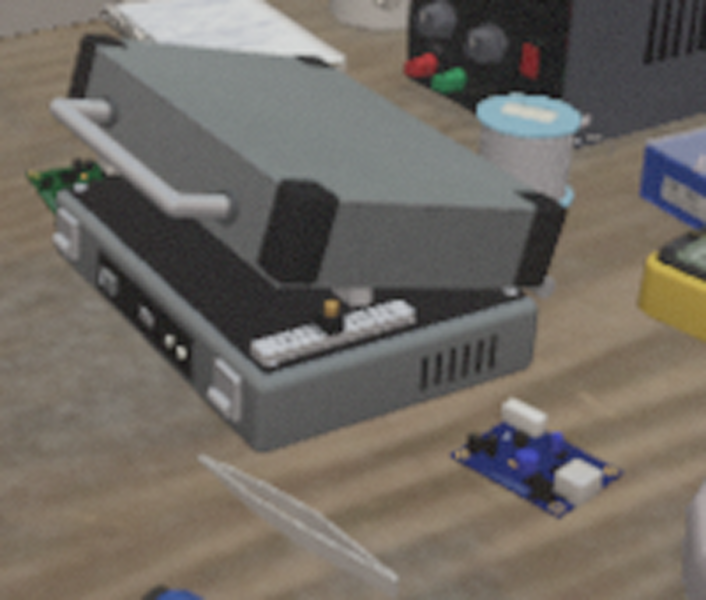

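The top crop shows the bar ends at about (287,371) and (516,385). The side crop shows the same ends at (60,105) and (178,207), the cursor with its brass screw at (331,312), and the case corners.

```bash
cat >> h.py <<'E'
def tri(rays):
    A=np.zeros((3,3));b=np.zeros(3)
    for o,d in rays:
        d=d/np.linalg.norm(d);P=np.eye(3)-np.outer(d,d);A+=P;b+=P@o
    p=np.linalg.solve(A,b);return p,[np.linalg.norm(np.cross(p-o,d/np.linalg.norm(d))) for o,d in rays]
E
python3 - <<'E'
from h import *
import pickle
t=pickle.load(open('top.pkl','rb'));s=pickle.load(open('side.pkl','rb'))
T=lambda x,y:(180+x/4-.4,135+y/4-.4)
S=lambda x,y:(200+x/3.53-.4,170+y/3.53-.4)
def z(n,c,h): 
    p=onz(s,s["T"],*S(*c),h);print(n,p.round(1));return p
L=tri([ray(t,t["T"],*T(287,371)),ray(s,s["T"],*S(60,105))]);R=tri([ray(t,t["T"],*T(516,385)),ray(s,s["T"],*S(178,207))])
print(L,R,np.linalg.norm(L[0]-R[0]));v=L[0]-R[0];print("yaw bar",np.degrees(np.arctan2(-v[0],v[1])))
fr=z("fr bot",(258,447),2);rr=z("rr bot",(532,368),2);fl=z("fl",(60,245),2)
frt=z("fr top",(262,372),44);rrt=z("rr top",(535,297),44);flt=z("fl top",(60,192),44)
for a,b in((fr,rr),(frt,rrt)): v=b-a;print(np.linalg.norm(v),np.degrees(np.arctan2(v[1],v[0])))
for a,b in((fr,fl),(frt,flt)): v=b-a;print(np.linalg.norm(v),np.degrees(np.arctan2(-v[0],v[1])))
z("cursor screw",(331,303),56)
for n,c in (("tl",(238,55)),("tr",(590,79)),("fl",(220,290)),("fr",(597,315))): print(n)
for n,c in(("bA",(112,262)),("bB",(665,205)),("tw",(640,395))):print(n,onz(t,t["T"],*T(*c),8).round())
E
```

```text
(array([463.29531022,  45.01730613, 115.53675071]), [np.float64(0.9040609546165995), np.float64(0.904060954616592)]) (array([459.19500873, -76.67465509, 113.24575068]), [np.float64(0.8497142369460687), np.float64(0.8497142369461016)]) 121.78257091679164
yaw bar -1.9297998256240012
fr bot [ 481.6 -114.4    2. ]
rr bot [ 635.9 -126.8    2. ]
fl [492.1 103.2   2. ]
fr top [ 480.3 -117.3   44. ]
rr top [ 631.6 -127.8   44. ]
fl top [484.5  87.   44. ]
154.74952006909854 -4.626450304794288
151.65712252700598 -4.000828592816175
217.82288044478503 -2.747184625043323
204.29122838426676 -1.1805672873209598
cursor screw [529.9 -99.8  56. ]
tl
tr
fl
fr
bA [535. 149.   8.]
bB [ 580. -187.    8.]
tw [ 463. -170.    8.]
```

```bash
cat >> h.py <<'E'
from scipy.spatial.transform import Rotation as Ro
def rot(p,yaw):
    p=np.radians(p);z=np.array([np.cos(p),0,-np.sin(p)]);y=np.array([np.sin(p),0,np.cos(p)])
    return Ro.from_euler('z',yaw,degrees=True).as_matrix()@np.column_stack([np.cross(y,z),y,z])
def rel(pos,R,s=None,frame=None):
    s=s or bot.state();P,Q=frame or (np.array(s["position"]),np.array(s["tcp_rot"]))
    return np.round(np.r_[Q.T@(np.asarray(pos)-P),Ro.from_matrix(Q.T@R).as_rotvec(degrees=True)],1).tolist()
E
python3 - <<'E'
from h import *
M=np.array([461.2,-15.8,114.4])
A=np.array([340,0,260.]);print("A",rel(A,rot(90,-3)))
R=rot(30,-3);a=R[:,2];B=M-60*a;print("B from A",B,rel(B,R,frame=(A,rot(90,-3))))
E
```

```text
A [-325.7, -426.9, -28.7, -0.1, 0.1, 76.3]
B from A [409.30968724 -13.08054394 144.4       ] [-9.4, 69.9, 115.6, -60.0, 0.0, -0.0]
```

Units first: shifts go in shares of 1000 mm and turns go in shares of 180 degrees. So -427 mm is -0.427, -373 mm is -0.373, 76.3 degrees is 0.4239.

servo_tool --pt "-0.041 -0.053 -0.004 0 0 0.0528 0.35" --pt "-0.082 -0.106 -0.007 0 0 0.1056 0.35" --pt "-0.123 -0.16 -0.011 0 0 0.1583 0.35" --pt "-0.164 -0.213 -0.014 0 0 0.2111 0.35" --pt "-0.204 -0.267 -0.018 0 0 0.2639 0.35" --pt "-0.245 -0.32 -0.021 0 0 0.3167 0.35" --pt "-0.286 -0.373 -0.025 0 0 0.3694 0.35" --pt "-0.326 -0.427 -0.029 0 0 0.4239 0.35"

```text
clock: 1.1
position: [327.5, 34.1, 258.2]
tcp_rot: [[0.057, 0.998, 0.001], [0.998, -0.057, 0.0], [0.0, 0.001, -1.0]]
contact_force: [1.9, 0.4, -0.8]
finger_gap: 0.349
finger_force: 0.0
```

Converted, 115 mm is 0.115, 99 mm is 0.099, -60 degrees is -0.3333.

servo_tool --pt "0 0 0 0 0 0 0.35" --pt "-0.002 0.01 0.017 -0.05 0 0 0.35" --pt "-0.004 0.02 0.033 -0.1 0 0 0.35" --pt "-0.005 0.03 0.05 -0.15 0 0 0.35" --pt "-0.006 0.04 0.066 -0.2 0 0 0.35" --pt "-0.008 0.05 0.082 -0.25 0 0 0.35" --pt "-0.009 0.06 0.099 -0.2944 0 0 0.35" --pt "-0.01 0.07 0.115 -0.3333 0 0 0.35"

```text
clock: 2.1
position: [409.3, 46.5, 225.6]
tcp_rot: [[0.073, 0.567, 0.82], [0.997, -0.032, -0.067], [-0.012, 0.823, -0.568]]
contact_force: [-0.1, -0.7, -0.2]
finger_gap: 0.354
finger_force: 0.0
```

Run:
```python
from h import *
s=bot.state();print(s["position"],np.round(s["tcp_rot"],3).tolist(),np.round(s["joints"],2),np.round(s["contact_force"],1))
P=np.array(s["position"]);Q=np.array(s["tcp_rot"])
f=bot.grab_frame("wrist");X=np.eye(4);X[:3,:3]=Q;X[:3,3]=P;T=X@f["tool_from_camera"]
print(np.round(f["tool_from_camera"],3).tolist())
for p in((463.3,45,115.5),(459.2,-76.7,113.2)):print(proj(f,T,p))
save(f,'w1')
```

```text
[409.26275057  46.53420947 225.58410958] [[0.073, 0.567, 0.82], [0.997, -0.032, -0.067], [-0.012, 0.823, -0.568]] [ 0.43 -0.42 -1.28 -0.19 -0.42  1.87] [-0.1 -0.7 -0.2]
[[-0.0, -0.952, -0.305, 78.32], [1.0, -0.001, 0.001, 0.444], [-0.001, -0.305, 0.952, -141.799], [0.0, 0.0, 0.0, 1.0]]
[175.99126959 186.31093851]
[186.77672515 314.3150346 ]
```

View pics/w1.png

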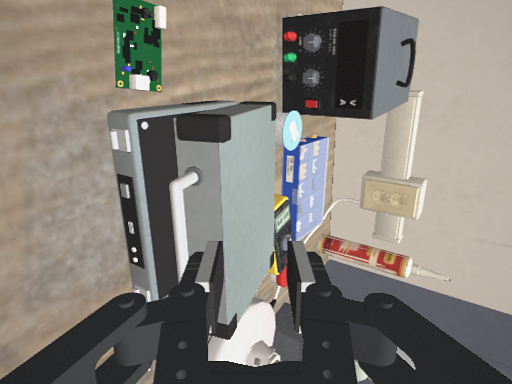

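The wrist view confirms the bar: I predicted its left end at (176,186) and it appears at about (178,184). The elbow hit its limit, so I'll use a steeper pitch.

Run:
```python
from h import *
print(rel([425,-14,225],rot(55,-3)))
```

```text
[-61.6, 9.0, 17.2, 20.5, 1.1, -0.3]
```

Converted, -62 mm is -0.062, -50 mm is -0.05, 20.5 degrees is 0.1139.

servo_tool --pt "-0.01 0.001 0.003 0.0167 0 0 0.3" --pt "-0.02 0.003 0.006 0.0389 0 0 0.3" --pt "-0.03 0.004 0.009 0.0556 0 0 0.3" --pt "-0.04 0.006 0.011 0.0778 0.0056 0 0.3" --pt "-0.05 0.007 0.014 0.0944 0.0056 0 0.3" --pt "-0.062 0.009 0.017 0.1111 0.0056 0 0.3" --pt "-0.062 0.009 0.017 0.1139 0.0056 0 0.3" --pt "-0.062 0.009 0.017 0.1139 0.0056 0 0.3"

```text
clock: 3.15
position: [421.3, -17.8, 220.3]
tcp_rot: [[0.061, 0.824, 0.564], [0.998, -0.049, -0.036], [-0.002, 0.565, -0.825]]
contact_force: [1.0, -0.1, -0.1]
finger_gap: 0.297
finger_force: 0.0
```

Run:
```python
from h import *
s=bot.state();print(s["position"],np.round(s["tcp_rot"],3).tolist(),np.round(s["joints"],2))
M=np.array([461.2,-15.8,114.4]);R=rot(50,-3);a=R[:,2]
for k in(-50,10):print(k,M+k*a,rel(M+k*a,R))
```

```text
[421.32494758 -17.80411955 220.25996263] [[0.061, 0.824, 0.564], [0.998, -0.049, -0.036], [-0.002, 0.565, -0.825]] [-0.03 -0.32 -0.93  0.36 -0.02  1.6 ]
-50 [429.10466542 -14.11795479 152.70222216] [4.3, -31.9, 60.0, -5.6, 0.4, -0.3]
10 [467.61906692 -16.13640904 106.73955557] [4.7, -26.1, 119.7, -5.6, 0.4, -0.3]
```

Converted, 60 mm is 0.06, 54 mm is 0.054, -5.5 degrees is -0.0306.

servo_tool --pt "0.001 -0.006 0.011 -0.0056 0 0 0.3" --pt "0.002 -0.012 0.022 -0.0111 0 0 0.3" --pt "0.003 -0.018 0.033 -0.0167 0 0 0.3" --pt "0.003 -0.024 0.044 -0.0222 0 0 0.3" --pt "0.004 -0.029 0.054 -0.0278 0 0 0.3" --pt "0.004 -0.032 0.06 -0.0306 0 0 0.3" --pt "0.004 -0.032 0.06 -0.0306 0 0 0.3" --pt "0.004 -0.032 0.06 -0.0306 0 0 0.3"

```text
clock: 4.15
position: [429.8, -14.6, 153.7]
tcp_rot: [[0.061, 0.765, 0.641], [0.998, -0.045, -0.041], [-0.002, 0.643, -0.766]]
contact_force: [-0.5, 0.4, 0.5]
finger_gap: 0.3
finger_force: 0.0
```

Run:
```python
from h import *
s=bot.state();print(s["position"],np.round(s["tcp_rot"],3).tolist(),np.round(s["joints"],2))
M=np.array([461.2,-15.8,114.4]);R=rot(50,-3);a=R[:,2]
for k in(-50,10):print(k,M+k*a,rel(M+k*a,R))
```

```text
[429.75922569 -14.606458   153.70810546] [[0.061, 0.765, 0.641], [0.998, -0.045, -0.041], [-0.002, 0.643, -0.766]] [-0.01 -0.22 -1.18 -0.08 -0.04  1.61]
-50 [429.10466542 -14.11795479 152.70222216] [0.4, -1.2, 0.3, -0.0, 0.4, -0.3]
10 [467.61906692 -16.13640904 106.73955557] [0.9, -1.2, 60.3, -0.0, 0.4, -0.3]
```

Converted, 60 mm is 0.06, 54 mm is 0.054.

servo_tool --pt "0 -0.001 0.012 0 0 0 0.3" --pt "0 -0.001 0.024 0 0 0 0.3" --pt "0 -0.001 0.036 0 0 0 0.3" --pt "0.001 -0.001 0.046 0 0 0 0.3" --pt "0.001 -0.001 0.054 0 0 0 0.3" --pt "0.001 -0.001 0.06 0 0 0 0.3" --pt "0.001 -0.001 0.06 0 0 0 0.3" --pt "0.001 -0.001 0.06 0 0 0 0.3"

```text
clock: 5.15
position: [467.7, -16.6, 107.1]
tcp_rot: [[0.062, 0.765, 0.641], [0.998, -0.046, -0.042], [-0.002, 0.643, -0.766]]
contact_force: [0.0, 0.2, 0.3]
finger_gap: 0.296
finger_force: 0.0
```

Run:
```python
from h import *
s=bot.state();print(s["position"],np.round(s["joints"],2))
f=bot.grab_frame("side");c=cv2.resize(f["color"][170:340,200:400],(706,600),interpolation=cv2.INTER_CUBIC)
cv2.imwrite('pics/s2.png',c[:,:,::-1])
```

```text
[467.72744709 -16.5927653  107.10077548] [-0.01 -0.01 -1.23 -0.34 -0.03  1.61]
```

View pics/s2.png

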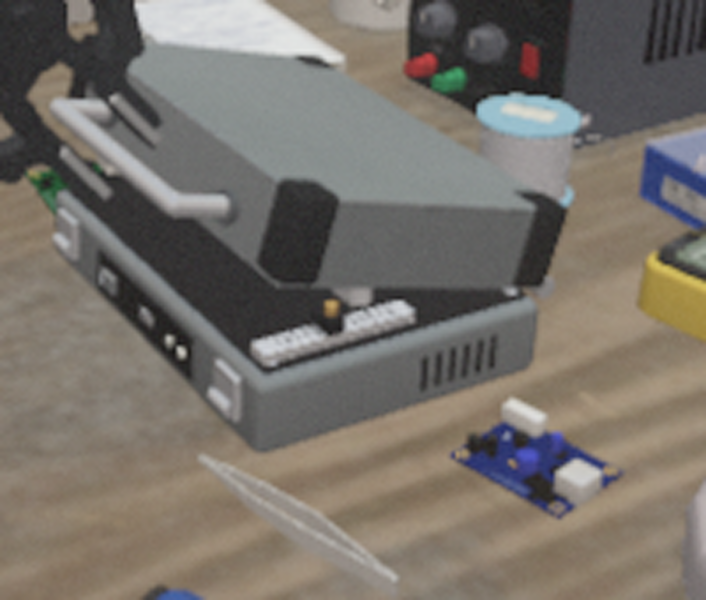

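The fingers straddle the bar at crop positions (135,120) and (85,172). Closing.

servo_tool --pt "0 0 0 0 0 0 0" --pt "0 0 0 0 0 0 0" --pt "0 0 0 0 0 0 0" --pt "0 0 0 0 0 0 0" --pt "0 0 0 0 0 0 0" --pt "0 0 0 0 0 0 0" --pt "0 0 0 0 0 0 0" --pt "0 0 0 0 0 0 0"

```text
clock: 6.2
position: [466.8, -16.6, 106.4]
tcp_rot: [[0.062, 0.766, 0.64], [0.998, -0.046, -0.042], [-0.002, 0.641, -0.767]]
contact_force: [-5.4, 1.3, 3.2]
finger_gap: 0.088
finger_force: 58.9
```

```bash
cat > arc.py <<'E'
from h import *
# bar pos relative to hinge: theta lid angle(deg); hinge derived from bar start
ps=-3.;ph=np.degrees(np.arctan2(18,194));r=np.hypot(18,194)
M0=np.array([461.2,-15.8,114.4]);th0=np.degrees(np.arcsin((M0[2]-46)/r))-ph
u=np.array([np.cos(np.radians(ps)),np.sin(np.radians(ps)),0])
H=M0+r*np.cos(np.radians(th0+ph))*u;H[2]=46
def bar(th): t=np.radians(th+ph);return H-r*np.cos(t)*u+np.array([0,0,r*np.sin(t)])
def rows(ths,ps_,k,off=0):
    s=bot.state()
    for t,p in zip(ths,ps_):
        R=rot(p,ps);print(round(t),rel(bar(t)+k*R[:,2]+off,R,s))
E
python3 - <<'E'
from arc import *
s=bot.state();print(th0,H,s["position"],s["finger_gap"],s["finger_force"])
P=np.array(s["position"]);k=10
# where the TCP actually sits relative to modelled bar
print("off",P-(bar(th0)+k*rot(50,-3)[:,2]))
ths=np.linspace(th0,th0+35,9)[1:];pp=np.linspace(50,60,9)[1:]
rows(ths,pp,k)
E
```

```text
15.251812958766084 [643.381998   -25.34775394  46.        ] [466.80904478 -16.55650382 106.447007  ] 0.08756259160343055 58.919159173965454
off [-0.81002213 -0.42009478 -0.29254856]
20 [0.5, 13.8, -6.6, 1.2, 0.5, -0.3]
24 [0.5, 27.3, -12.4, 2.4, 0.4, -0.3]
28 [0.6, 41.1, -17.1, 3.7, 0.4, -0.4]
33 [0.6, 55.3, -20.8, 4.9, 0.4, -0.4]
37 [0.7, 69.8, -23.4, 6.2, 0.4, -0.4]
42 [0.8, 84.4, -24.8, 7.4, 0.4, -0.4]
46 [0.8, 99.0, -25.1, 8.7, 0.4, -0.4]
50 [0.9, 113.6, -24.3, 9.9, 0.4, -0.4]
```

Converted, 99 mm is 0.099, 84.4 mm is 0.0844, 8.7 degrees is 0.0483.

servo_tool --pt "0 0.0138 -0.0066 0.0067 0 0 0" --pt "0 0.0273 -0.0124 0.0133 0 0 0" --pt "0 0.0411 -0.0171 0.0206 0 0 0" --pt "0 0.0553 -0.0208 0.0272 0 0 0" --pt "0 0.0698 -0.0234 0.0344 0 0 0" --pt "0 0.0844 -0.0248 0.0411 0 0 0" --pt "0 0.099 -0.0251 0.0483 0 0 0" --pt "0 0.099 -0.0251 0.0483 0 0 0"

```text
clock: 7.2
position: [527.3, -19.2, 190.2]
tcp_rot: [[0.06, 0.854, 0.517], [0.998, -0.051, -0.032], [-0.001, 0.518, -0.855]]
contact_force: [-7.0, 2.5, 7.1]
finger_gap: 0.083
finger_force: 63.8
```

Run:
```python
from arc import *
s=bot.state();P=np.array(s["position"]);Q=np.array(s["tcp_rot"])
b=P-10*Q[:,2];d=b-H;print(P,s["finger_gap"],s["finger_force"],np.round(s["joints"],2),"bar r",np.linalg.norm(d[[0,2]]),np.degrees(np.arctan2(d[2],-d[0]))-ph,np.degrees(np.arctan2(-Q[2,2],Q[0,2])))
rows(np.linspace(46,80,9)[1:],np.linspace(58.7,72,9)[1:],10)
```

```text
[527.29792762 -19.20100577 190.20352796] 0.08273545431743125 63.78185033798218 [-0.02 -0.05 -0.79  0.28 -0.02  1.6 ] bar r 195.03208436008202 46.256986586976055 58.838495548668206
50 [0.0, 13.4, -1.0, 1.6, 0.3, -0.4]
54 [0.1, 27.6, -1.2, 3.2, 0.3, -0.4]
59 [0.2, 41.7, -0.5, 4.9, 0.2, -0.4]
63 [0.3, 55.8, 1.3, 6.6, 0.2, -0.4]
67 [0.4, 69.6, 4.2, 8.2, 0.2, -0.4]
72 [0.5, 83.2, 8.1, 9.9, 0.2, -0.4]
76 [0.6, 96.5, 13.1, 11.5, 0.2, -0.4]
80 [0.7, 109.4, 19.0, 13.2, 0.2, -0.4]
```

Converted, 109.4 mm is 0.1094, 96.5 mm is 0.0965, 13.2 degrees is 0.0733.

servo_tool --pt "0 0.0134 -0.001 0.0089 0 0 0" --pt "0 0.0276 -0.0012 0.0178 0 0 0" --pt "0 0.0417 -0.0005 0.0272 0 0 0" --pt "0 0.0558 0.0013 0.0367 0 0 0" --pt "0 0.0696 0.0042 0.0456 0 0 0" --pt "0 0.0832 0.0081 0.055 0 0 0" --pt "0.0005 0.0965 0.013 0.0639 0 0 0" --pt "0.0005 0.1094 0.019 0.0733 0 0 0"

```text
clock: 8.2
position: [630.6, -23.6, 231.0]
tcp_rot: [[0.059, 0.949, 0.309], [0.998, -0.057, -0.016], [0.002, 0.309, -0.951]]
contact_force: [-3.4, 6.0, 3.2]
finger_gap: 0.088
finger_force: 62.8
```

Run:
```python
from arc import *
s=bot.state();P=np.array(s["position"]);Q=np.array(s["tcp_rot"])
b=P-10*Q[:,2];d=b-H;print(P,s["finger_gap"],s["finger_force"],np.round(s["joints"],2),"bar r",np.linalg.norm(d[[0,2]]),np.degrees(np.arctan2(d[2],-d[0]))-ph,np.degrees(np.arctan2(-Q[2,2],Q[0,2])))
rows(np.linspace(80,100,6)[1:],np.linspace(72,80,6)[1:],10)
```

```text
[630.58934527 -23.58676253 231.01804545] 0.08781832202981758 62.780553102493286 [-0.03  0.22 -0.25  0.79 -0.01  1.59] bar r 195.1753745252827 80.03234500456082 72.01804763813963
84 [-1.0, 12.7, 3.9, 1.6, -0.0, -0.4]
88 [-0.9, 25.3, 8.4, 3.2, -0.0, -0.4]
92 [-0.8, 37.5, 13.8, 4.8, -0.0, -0.4]
96 [-0.7, 49.3, 20.0, 6.4, -0.0, -0.4]
100 [-0.7, 60.6, 27.0, 8.0, -0.0, -0.4]
```

Converted, 60.6 mm is 0.0606, 49.3 mm is 0.0493, 6.4 degrees is 0.0356.

servo_tool --pt "0 0.0127 0.004 0.0089 0 0 0" --pt "0 0.0253 0.0084 0.0178 0 0 0" --pt "0 0.0375 0.0138 0.0267 0 0 0" --pt "0 0.0493 0.02 0.0356 0 0 0" --pt "0 0.0606 0.027 0.0444 0 0 0" --pt "0 0.0606 0.027 0.0444 0 0 0" --pt "0 0.0606 0.027 0.0444 0 0 0" --pt "0 0.0606 0.027 0.0444 0 0 0"

```text
clock: 9.2
position: [698.8, -26.8, 223.6]
tcp_rot: [[0.059, 0.982, 0.178], [0.998, -0.059, -0.007], [0.004, 0.178, -0.984]]
contact_force: [3.4, 8.1, -2.7]
finger_gap: 0.089
finger_force: 62.0
```

Run:
```python
from arc import *
s=bot.state();P=np.array(s["position"]);Q=np.array(s["tcp_rot"])
b=P-10*Q[:,2];d=b-H;print(P,s["contact_force"],np.round(s["joints"],2),"bar r",np.linalg.norm(d[[0,2]]),np.degrees(np.arctan2(d[2],-d[0]))-ph,np.degrees(np.arctan2(-Q[2,2],Q[0,2])))
```

```text
[698.83399416 -26.82692304 223.5980238 ] [ 3.3742136   8.12256816 -2.70530666] [-0.04  0.43  0.08  1.04 -0.    1.59] bar r 194.9699189965214 100.67719495263098 79.7314865435917
```

Converted, -60 mm is -0.06, -40 mm is -0.04.

servo_tool --pt "0 0 0 0 0 0 0.35" --pt "0 0 0 0 0 0 0.35" --pt "0 0 0 0 0 0 0.35" --pt "0 0 0 0 0 0 0.35" --pt "0 0 -0.003 0 0 0 0.35" --pt "0 0 -0.02 0 0 0 0.35" --pt "0 0 -0.04 0 0 0 0.35" --pt "0 0 -0.06 0 0 0 0.35"

```text
clock: 10.2
position: [686.1, -29.3, 284.9]
tcp_rot: [[0.062, 0.982, 0.176], [0.998, -0.061, -0.013], [-0.002, 0.177, -0.984]]
contact_force: [-0.5, -0.8, 0.4]
finger_gap: 0.353
finger_force: 0.0
```

Run:
```python
from h import *
print(rel([470,-20,290],rot(90,-3)))
```

```text
[-4.2, -211.9, -43.3, 10.2, 0.2, -0.6]
```

Converted, -212 mm is -0.212, -195 mm is -0.195, 10.2 degrees is 0.0567.

servo_tool --pt "0 -0.02 -0.01 0 0 0 0.35" --pt "0 -0.055 -0.018 0.0111 0 0 0.35" --pt "-0.001 -0.09 -0.025 0.0222 0 0 0.35" --pt "-0.002 -0.125 -0.032 0.0333 0 0 0.35" --pt "-0.003 -0.16 -0.038 0.0444 0 0 0.35" --pt "-0.004 -0.195 -0.042 0.0556 0 0 0.35" --pt "-0.004 -0.212 -0.043 0.0567 0 0 0.35" --pt "-0.004 -0.212 -0.043 0.0567 0 0 0.35"

```text
clock: 11.2
position: [469.4, -19.8, 289.4]
tcp_rot: [[0.062, 0.998, -0.0], [0.998, -0.062, -0.002], [-0.002, 0.0, -1.0]]
contact_force: [0.4, 0.3, 0.7]
finger_gap: 0.347
finger_force: 0.0
```

Run:
```python
from h import *
import pickle
s=bot.state();P=np.array(s["position"]);Q=np.array(s["tcp_rot"]);print(P)
f=bot.grab_frame("wrist");X=np.eye(4);X[:3,:3]=Q;X[:3,3]=P;f["T"]=X@f["tool_from_camera"]
pickle.dump(f,open('w2.pkl','wb'));t=bot.grab_frame("top");pickle.dump(t,open('t2.pkl','wb'));sd=bot.grab_frame("side");pickle.dump(sd,open('s2.pkl','wb'))
for p in((557,-20,77),(520,-105,56)):print(proj(f,f["T"],p))
w=f["color"];a=cv2.resize(w,(512,384));b=cv2.resize(sd["color"][170:340,200:400],(288,245),interpolation=cv2.INTER_CUBIC)
c=cv2.resize(t["color"][135:245,200:360],(288,198),interpolation=cv2.INTER_CUBIC)
o=np.zeros((450,800,3),np.uint8);o[:384,:512]=a;o[:245,512:]=b;o[250:448,512:]=c
cv2.imwrite('pics/o3.png',o[:,:,::-1])
```

```text
[469.44202371 -19.82047255 289.38475744]
[335.28073836 155.93524615]
[299.81924144 223.54295813]
```

View pics/o3.png

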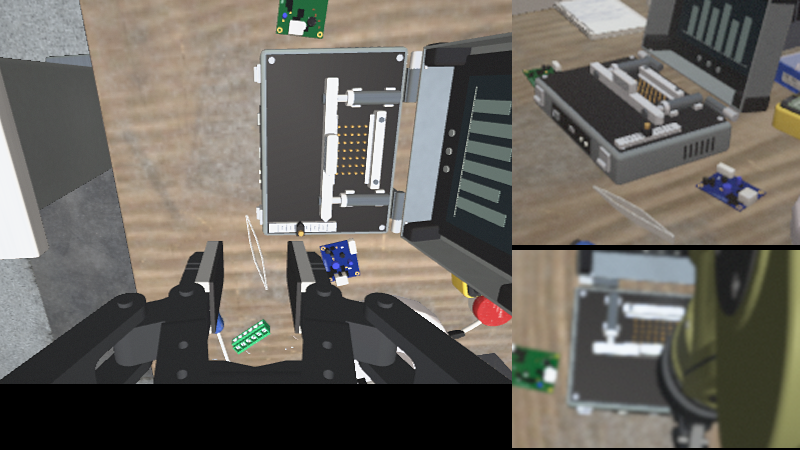

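The lid stands open. In the wrist view the jaw bar is at about u 325–338, the grip at (333,150), the cursor at (299,228) and the probe pins at (350,150). I'll enlarge that area.

Run:
```python
from h import *
import pickle
f=pickle.load(open('w2.pkl','rb'))
c=f["color"]
a=cv2.resize(c[70:190,310:400],(450,600),interpolation=cv2.INTER_CUBIC)
b=cv2.resize(c[185:245,258:345],(348,240),interpolation=cv2.INTER_CUBIC)
o=np.zeros((600,800,3),np.uint8);o[:,:450]=a;o[:240,452:]=b
cv2.imwrite('pics/c4.png',o[:,:,::-1])
```

```text
(no output)
```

View pics/c4.png

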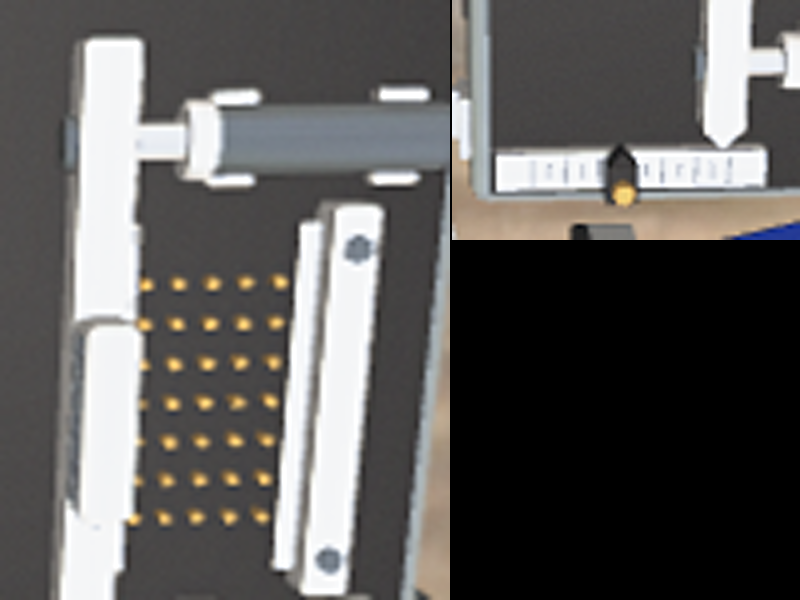

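Run:
```python
from h import *
import pickle
f=pickle.load(open('w2.pkl','rb'));T=f["T"]
A=lambda x,y:(310+x/5-.4,70+y/5-.4);B=lambda x,y:(258+(x-452)/4-.4,185+y/4-.4)
g=[onz(f,T,*A(*c),77) for c in((90,325),(141,325),(80,520),(130,520))]
for p in g:print(p.round(1))
G=np.mean(g,0);print("grip",G, "yaw",[np.degrees(np.arctan2(-(a-b)[0],(a-b)[1])) for a,b in((g[0],g[2]),(g[1],g[3]))])
cr=[onz(f,T,*c,z) for c,z in(((271,52),46),((400,58),46),((265,234),46),((389,234),46))]
for p in cr:print("case",p.round(1))
for z in(50,54,58):
  p=onz(f,T,*B(723,147),z);c=onz(f,T,*B(622,147),z);print(z,p.round(1),c.round(1),(p-c)@[np.cos(np.radians(3)),-np.sin(np.radians(3)),0],"grip->ptr",(p-G).round(1))
# jaw beam ends for yaw
a=onz(f,T,*A(112,40),60);print("beam end",a, )
print(rel([G[0],G[1],120],rot(90,-3)))
```

```text
[548.7   3.3  77. ]
[559.4   2.6  77. ]
[546.7 -38.9  77. ]
[557.6 -39.5  77. ]
grip [553.09607914 -18.14304536  77.        ] yaw [np.float64(-2.7399387625234044), np.float64(-2.5040866650218128)]
case [495.   89.5  46. ]
case [631.9  75.   46. ]
case [ 477.4 -120.8   46. ]
case [ 632.3 -130.6   46. ]
50 [ 552.  -106.7   50. ] [ 521.1 -104.7   50. ] 30.894183540703995 grip->ptr [ -1.1 -88.5 -27. ]
54 [ 551.2 -104.9   54. ] [ 520.6 -103.    54. ] 30.570449322958815 grip->ptr [ -1.9 -86.8 -23. ]
58 [ 550.3 -103.2   58. ] [ 520.2 -101.3   58. ] 30.24671510521364 grip->ptr [ -2.7 -85.1 -19. ]
beam end [556.62082393  59.69290292  60.        ]
[7.2, 81.7, 168.7, 0.0, 0.1, -0.6]
```

Converted, 168 mm is 0.168, 81.7 mm is 0.0817.

servo_tool --pt "0.001 0.014 0.028 0 0 0 0.35" --pt "0.002 0.028 0.056 0 0 0 0.35" --pt "0.004 0.042 0.084 0 0 0 0.35" --pt "0.005 0.056 0.112 0 0 0 0.35" --pt "0.006 0.07 0.14 0 0 0 0.35" --pt "0.007 0.0817 0.168 0 0 0 0.35" --pt "0.007 0.0817 0.168 0 0 0 0.35" --pt "0.007 0.0817 0.168 0 0 0 0.35"

```text
clock: 12.35
position: [552.0, -18.3, 120.4]
tcp_rot: [[0.062, 0.998, -0.002], [0.998, -0.062, -0.002], [-0.002, -0.001, -1.0]]
contact_force: [0.2, 0.0, 0.2]
finger_gap: 0.353
finger_force: 0.0
```

Run:
```python
from h import *
import pickle
s=bot.state();P=np.array(s["position"]);Q=np.array(s["tcp_rot"]);print(P)
f=bot.grab_frame("wrist");X=np.eye(4);X[:3,:3]=Q;X[:3,3]=P;f["T"]=X@f["tool_from_camera"]
pickle.dump(f,open('w3.pkl','wb'));print("grip px",proj(f,f["T"],(553.1,-18.1,77)))
sd=bot.grab_frame("side")["color"]
b=cv2.resize(sd[170:300,200:400],(390,254),interpolation=cv2.INTER_CUBIC)
o=np.zeros((384,800,3),np.uint8);o[:,:410]=f["color"][:,102:];o[:254,410:]=b
cv2.imwrite('pics/o5.png',o[:,:,::-1])
print(rel([553.1,-18.1,61.5],rot(90,-3)))
```

```text
[552.04309614 -18.26881592 120.44243401]
grip px [254.71160744 222.07178169]
[0.4, 0.7, 59.6, 0.0, 0.1, -0.6]
```

View pics/o5.png

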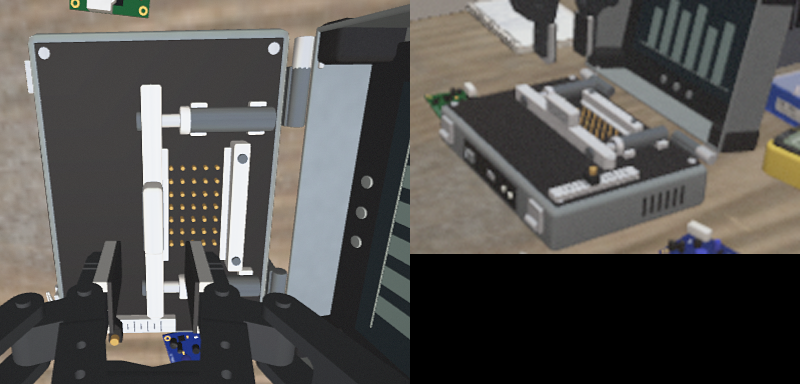

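The grip appears at (255,222), which matches the prediction. The fingers are centred on it, so I'll descend.

Converted, 59 mm is 0.059, 54 mm is 0.054.

servo_tool --pt "0 0.0007 0.012 0 0 0 0.35" --pt "0 0.0007 0.024 0 0 0 0.35" --pt "0 0.0007 0.036 0 0 0 0.35" --pt "0 0.0007 0.046 0 0 0 0.35" --pt "0 0.0007 0.054 0 0 0 0.35" --pt "0 0.0007 0.059 0 0 0 0.35" --pt "0 0.0007 0.059 0 0 0 0.35" --pt "0 0.0007 0.059 0 0 0 0.35"

```text
clock: 13.45
position: [552.5, -18.4, 61.1]
tcp_rot: [[0.062, 0.998, -0.001], [0.998, -0.062, -0.002], [-0.002, -0.001, -1.0]]
contact_force: [0.3, -0.1, 0.4]
finger_gap: 0.351
finger_force: 0.0
```

servo_tool --pt "0 0 0 0 0 0 0" --pt "0 0 0 0 0 0 0" --pt "0 0 0 0 0 0 0" --pt "0 0 0 0 0 0 0" --pt "0 0 0 0 0 0 0" --pt "0 0 0 0 0 0 0" --pt "0 0 0 0 0 0 0" --pt "0 0 0 0 0 0 0"

```text
clock: 14.45
position: [552.1, -18.4, 61.3]
tcp_rot: [[0.061, 0.998, -0.002], [0.998, -0.061, -0.002], [-0.002, -0.002, -1.0]]
contact_force: [-2.4, -0.0, 5.2]
finger_gap: 0.124
finger_force: 60.1
```

Converted, -30.5 mm is -0.0305, -25 mm is -0.025.

servo_tool --pt "0 -0.005 0 0 0 0 0" --pt "0 -0.01 0 0 0 0 0" --pt "0 -0.015 0 0 0 0 0" --pt "0 -0.02 0 0 0 0 0" --pt "0 -0.025 0 0 0 0 0" --pt "0 -0.0305 0 0 0 0 0" --pt "0 -0.0305 0 0 0 0 0" --pt "0 -0.0305 0 0 0 0 0"

```text
clock: 15.45
position: [526.2, -17.3, 61.4]
tcp_rot: [[0.062, 0.998, 0.006], [0.998, -0.062, -0.004], [-0.003, 0.006, -1.0]]
contact_force: [8.3, -2.6, -5.2]
finger_gap: 0.125
finger_force: 58.9
```

Run:
```python
from h import *
s=bot.state();P=np.array(s["position"]);Q=np.array(s["tcp_rot"]);print(P,s["contact_force"],s["finger_gap"],s["finger_force"])
f=bot.grab_frame("wrist");X=np.eye(4);X[:3,:3]=Q;X[:3,3]=P;f["T"]=X@f["tool_from_camera"]
sd=bot.grab_frame("side");t=bot.grab_frame("top")
import pickle;pickle.dump((f,sd,t),open('w6.pkl','wb'))
pu,pv=proj(sd,sd["T"],(521,-103,54));print(pu,pv,proj(f,f["T"],(521,-103,54)))
u,v=int(pu),int(pv);b=cv2.resize(sd["color"][v-30:v+30,u-40:u+40],(400,300),interpolation=cv2.INTER_CUBIC)
o=np.zeros((600,800,3),np.uint8);o[:300,:400]=f["color"][84:384,56:456];o[:300,400:]=b
o[300:,:400]=cv2.resize(t["color"][135:247,210:360],(400,300));o[300:,400:]=cv2.resize(sd["color"][100:325,180:480],(400,300))
cv2.imwrite('pics/o6.png',o[:,:,::-1])
```

```text
[526.22375533 -17.27826483  61.42075327] [ 8.29279633 -2.64946569 -5.15145772] 0.12465351228556472 58.912824019789696
290.0386874730013 258.757909424515 [253.00468093 385.69724916]
```

View pics/o6.png

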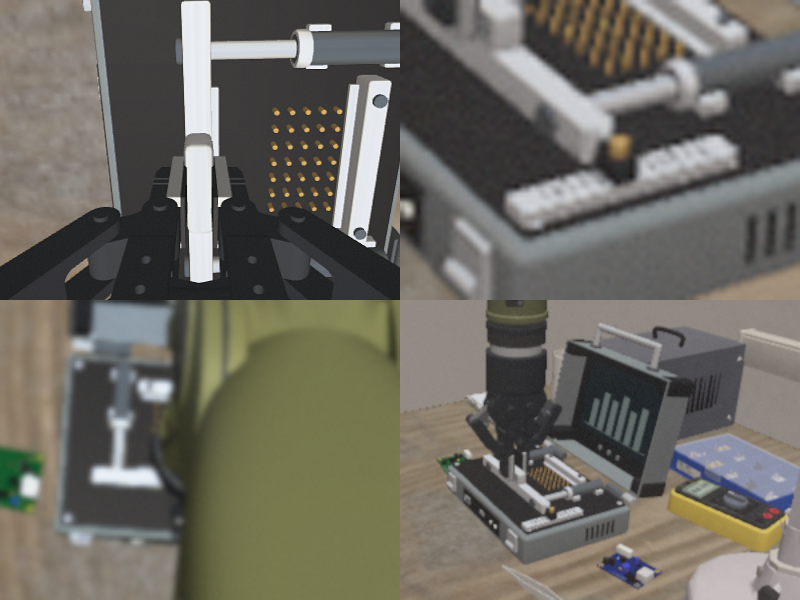

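The fingers pinch the grip and the lid stands free. The pointer is still a few mm short of the cursor at crop (615,155), because the TCP moved 26 mm of the 30.5 mm I commanded. I'll pull a little more and check numerically.

Converted, -5 mm is -0.005, -4 mm is -0.004.

servo_tool --pt "0 -0.001 0 0 0 0 0" --pt "0 -0.002 0 0 0 0 0" --pt "0 -0.003 0 0 0 0 0" --pt "0 -0.004 0 0 0 0 0" --pt "0 -0.005 0 0 0 0 0" --pt "0 -0.005 0 0 0 0 0" --pt "0 -0.005 0 0 0 0 0" --pt "0 -0.005 0 0 0 0 0"

```text
clock: 16.6
position: [522.0, -17.1, 61.4]
tcp_rot: [[0.062, 0.998, 0.007], [0.998, -0.062, -0.004], [-0.003, 0.008, -1.0]]
contact_force: [8.4, -3.6, -6.7]
finger_gap: 0.124
finger_force: 58.7
```

Run:
```python
from h import *
import pickle
s=bot.state();P=np.array(s["position"]);print(P,"pull",(552.1-P[0])/np.cos(.05),s["contact_force"],s["finger_force"])
a=pickle.load(open('s2.pkl','rb'));m=pickle.load(open('w6.pkl','rb'))[1];b=bot.grab_frame("side");pickle.dump(b,open('s7.pkl','wb'))
T=a["T"];p0=np.array([551.2,-104.9,54])
up=lambda f:cv2.resize(f["color"],None,fx=4,fy=4,interpolation=cv2.INTER_CUBIC)
q=proj(a,T,p0+[0,8,0]);x,y=(q*4).astype(int);tp=up(a)[y-22:y+22,x-28:x+20]
for f in(m,b):
    r=cv2.matchTemplate(up(f),tp,cv2.TM_CCOEFF_NORMED);x0,y0=x-28,y-22
    M=np.full(r.shape,-1.);M[y0-10:y0+120,x0-160:x0+20]=r[y0-10:y0+120,x0-160:x0+20]
    _,v,_,loc=cv2.minMaxLoc(M);d=np.array(loc)-[x0,y0]
    n=onz(f,T,*(q+d/4),54);print(v,d/4,(n-p0-[0,8,0]).round(1))
# cursor, then lid: bar ends in side
c=up(a);q=proj(a,T,(521,-103,60));x,y=(q*4).astype(int);tp=c[y-30:y+25,x-14:x+16]
r=cv2.matchTemplate(up(b)[y-60:y+60,x-50:x+50],tp,cv2.TM_CCOEFF_NORMED);print("cursor shift px",(np.array(cv2.minMaxLoc(r)[3])-[36,30])/4,r.max())
```

```text
[522.03078794 -17.08819101  61.4267926 ] pull 30.1068377720992 [ 8.4063929  -3.61161702 -6.69779917] 58.748074136674404
0.7561196684837341 [-14.   3.] [-26.    3.6   0. ]
0.9071870446205139 [-15.75   4.25] [-30.8   1.7   0. ]
cursor shift px [6. 4.] 0.4237481
```

Run:
```python
from h import *
import pickle
for n in('s2.pkl','s7.pkl'):
    f=pickle.load(open(n,'rb'));u,v=proj(f,f["T"],(521,-103,58)).astype(int)
    h=cv2.cvtColor(f["color"][v-14:v+10,u-12:u+14],cv2.COLOR_RGB2HSV);k=cv2.inRange(h,(10,90,90),(30,255,255))
    ys,xs=np.nonzero(k);print(n,len(xs),xs.mean()+u-12,ys.mean()+v-14,"mm/px",np.linalg.norm(onz(f,f["T"],u,v,58)-onz(f,f["T"],u+1,v,58)))
s=bot.state();print(s["qvel"],s["position"])
```

```text
s2.pkl 18 293.5 256.77777777777777 mm/px 1.6302968249299188
s7.pkl 20 293.3 256.15 mm/px 1.6302968249299188
[ 0.00025048  0.00097924 -0.00039567 -0.00081402 -0.00106533 -0.00079017] [522.0219585  -17.08091308  61.42450981]
```

The cursor hasn't moved and the jaw is level with it and at rest, so I'm handing in.

```bash
python3 -c "
from plant import bot
print(bot.job_done())"
```

```text
the job is handed in; nothing more can be done
None
```

I handed the job in with the lid standing free at about 100° by my measurements, and the jaw pulled about 30 mm and held level with your cursor, which has not moved; the hand-in returned no verdict.

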